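Share a printing lot on the balance

ROBOT

A 6-joint arm with a two-finger parallel gripper is mounted at the origin on the work surface; the furniture and walls round the work are solid. World frame = base frame: x ahead of the robot, y to its left, z up, the work surface at z = 0. Lengths are in m, angles in rad, forces in N, time in s.
With the tool pointing down it reaches from about 0.25 to 0.725 m from the base axis. Payload 4 kg.
Tool frame: the origin (TCP) lies at the very end of the fingers, on their centre line; the grasp point (between the pads) lies 19 mm behind it; z points along the fingers, y is the line along which they close (so a half turn about z gives the same grasp; the last joint's range is limited). The gripper opens to 85 mm and grips with 20 to 120 N. Pads are 22 mm wide; open, the fingers measure 114 mm over their backs; the gripper's body (76 mm by 85 mm) begins 54 mm behind the grasp point. The pads swing forward as they close: fully open they stand 13 mm farther back than shut.
Start: joints at [-1.105, 0.241, 0.005, 1.335, 0, 1.571], TCP at [0.225, -0.447, 0.231] pointing down, gripper open.
Joint ranges: [-2.72, 2.72], [-1.05, 1.87], [-1.09, 1.28], [-1.99, 2.15], [-1.42, 1.44], [-3.14, 3.14]. Speed limits (rad/s): [2.79, 2.79, 3.14, 3.14, 3.14, 3.14].

INTERFACE

Orientations are given as a unit quaternion [x, y, z, w].
In Python, from workcell import bot, vision, workorder gives the robot as it stands.
- The arm moves only by the shell command python3 -m creep 'ROWS' [OPENING]. ROWS is JSON, a list of rows, each a list of 2 entries, a list of its own where there are three numbers: the shift along the tool's x, y, z in mm, then the turn, a rotation vector about the tool's x, y, z in rad. In form: [[[dx, dy, dz], [wx, wy, wz]], ...]. A call has 1 to 12 rows; each row shifts and turns the commanded pose from where the row before left it, along the tool's axes as they then stand; what a row does not reach is not made up. A row lasts 1/8 s, in which the tool goes at most 62.5 mm and 10.7 degrees, less where a joint would pass 70% of its speed; a pose out of reach is approached as far as the arm can. A call is refused whole if a number of a shift passes 62.5 or a number of a turn 0.188, either way. A call with a gripper value outside its range is refused whole. OPENING is the finger opening in mm, from 0 to 85.4, set as the call begins (- or left out, the last holds). The fingers move at their own pace and stop on an object; the grip force is fixed at half the most. Time passes only in rows, so rows that do not move let the fingers close. It gives the time, the measured TCP pose, the force, the opening and the grip force at its end, in the units of the state.
- bot.get_obs(): the state, without advancing time (a new reading comes with each control period).
- vision.camera(name): name is "scene" or "top" or "wrist"; returns a dict with "image" (420x560x3 uint8, blue, green, red), "z_map" (420x560 float32, m along the optical axis (not along the pixel's ray), 0 where there is no reading), "K" (3x3 intrinsics, pixels), "rvec" (rotation vector, rad) and "tvec" (3), from world to camera coordinates, as OpenCV has them; the wrist camera has in their place "tool_from_camera" (4x4, takes a point from camera to tool coordinates, whose origin is the TCP and whose axes are the flange's). Camera axes: x right, y down, z forward; pixel columns grow to the right and rows downward; lengths in m; the calibration is good to about 2 mm. The wrist camera is an equidistant fisheye: a pixel r from the principal point sees the ray r / f radians off the axis. A picture is of the moment at which its call begins: read the wrist's pose just before it.
- workorder.job_done(): hands the job in; it is judged then, once.
Trained networks look in a picture, given as the dict that the camera call returned (one of the last four; its "shot" number tells which), for a name from the list of things; names that differ only in an ending like _2 or _b are one class to them, and where a whole thing is asked for, a point or a joint stands for the part that bears it (a point fixed in the world has none). Each returns a list of dicts, best first, with "score" (0 to 1); they miss things now and then, are a little off and sometimes report something else, mostly with a low value. They report only what shows in the picture. A call takes as long as a camera call. They do not tell look-alikes from the thing itself.
- vision.spot_in(picture, query): "position" ([column, row] in pixels, amid what is visible of it).
- vision.place_of(picture, query): "position" ([column, row] in pixels: a listed point, or the origin of a listed thing).
The state is a dict: "clock": time; "joint_pos": joint angles; "joint_vel": joint speeds; "tau": joint torques, N m; "eef_pos": TCP position; "tool_rot": TCP orientation; "ft_force": force on the tool from outside, world axes, zero at the start; "ft_torque": the same for the moment, N m; "grip_width": finger opening in m; "grasp_force": force on a finger pad.
Only numpy, scipy, OpenCV 4.12 (cv2) and the standard library are available. Lean on these libraries where they do the work, as an engineer would, in place of code of your own. Each camera call takes 0.05 s, during which the arm holds its last target. There are 200 camera calls.

TASK

Two printing kits of equal weight are being made up on the balance. Move one rubber stamp over from the pan with the ink bottle to the pan with the eraser and stand it there upright, then push the balance's sliding rider along the beam, pressing lightly on its top, until the beam rests level by itself. Be gentle: never push on the balance with more than about 15 N, and leave the other things on the table where they are.

Things in the scene. Friction and masses are not known exactly. Their poses are not given: they have to be found in the camera images.
- balance: Grey two-pan counter balance, fixed to the table, 416 mm long. Origin: centre of its foot's underside, on the table; y runs along the beam to the left (+y) pan, z up. Beam pivot 160 mm up; pan floors 130 mm up when level. The pans stay horizontal; where a thing stands in a pan makes no difference. A wooden chest, 224 mm high, stands close behind its left half: travel across above it.
- beam (a joint): Tilt of the beam in rad: 0 level (within about 1 degree counts), positive = left (+y) pan low. Rubber stops at -0.1 and 0.1. Near a match the beam floats in between on a soft centring spring, 0.15 N m per rad (tilt = remaining moment / 0.15), and settles in about a second. A tilt of 0.1 moves each pan 8.5 mm.
- rider (a joint): Place of the rider along the beam in m from the pivot, positive towards the left pan; travel -0.055 to 0.055. The rider weighs 120 g (+-5 %), so 10 mm changes the moment by 0.0118 N m, that is the free tilt by 0.078 rad. It stays where it is left (it takes about 1 N along the beam to slide it).
- rider_top (a point): Centre of the rider's flat top: low dark steel button, 31 mm across at the foot, 23 mm at the top, only 5 mm above the beam (32 mm wide bar) and with sloping sides, so it cannot be gripped: press its top with closed fingertips and drag it by friction. It lies 10.5 mm above the pivot line. A press off the pivot tips the beam to its stop on that side; lift off to let it swing free.
- left_pan (a point): Centre of the left (+y) pan's floor: steel, 112 x 112 mm, rim 5 mm high, 153 mm from the pivot. A stamp starts in its far half (34 mm beyond this point along the balance's x), bottle or eraser at its outer edge; in the eraser's pan a second stamp has room 15 mm nearer to the robot than this point and 16 mm nearer to the pivot.
- right_pan (a point): Centre of the right (-y) pan's floor, like the left one.
- stamp_a_mid (a point): Rubber stamp that starts in the left pan: wooden base 30 (x) x 42 (y) x 18 mm with a round turned knob above, 60 mm high in all; this point is its centre, 30 mm above its underside. Grip the knob, 23 mm across, 40 to 55 mm above the underside. About 55 g.
- stamp_b_mid (a point): The same kind of rubber stamp, starting in the right pan.
- bottle_mid (a point): Dark ink bottle with a white cap, 43 mm across, 92 mm high, standing in one of the pans (which one varies); this point is its centre, 46 mm up. About 155 g.
- rubber_mid (a point): White eraser, 22 (x) x 58 (y) x 12 mm, lying in the other pan, long side across the beam; this point is its centre, 6 mm up. About 45 g. All weights may be off by 10 %, so bottle against eraser and two stamps is only roughly even and the rider makes up the rest: its right place is within 25 mm of the pivot and varies.
- glue: Bystander: glue stick lying on the table, 24 x 96 x 24 mm; origin at the centre of its underside.
- tube: Bystander: large white paint tube lying on the table, 41 x 134 x 32 mm; origin at the centre of its underside.
- tape: Bystander: roll of masking tape lying flat, 96 mm across, 24 mm high; origin at the centre of its underside.
- pot: Bystander: water pot, 78 mm across, 85 mm high; origin at the centre of its underside.
Things that resemble listed ones, but are neither listed nor needed, are in the scene too. What is shaped like the part that bears stamp_a_mid but purple or yellow is not meant.

How it is judged:
By the outcome, as a careful person would: the job done as asked, in the order asked, and still so for the second after the job is handed in, with the robot touching nothing.
It also fails if it takes over 72 s, if anything falls off the work surface, if the arm or the gripper's body presses on something with over 40 N, if the wrist force passes 120 N, or if a joint passes its speed limit or range.

## Working session

There is one attempt and no reset: what is moved stays moved. The work goes in short steps, Python scripts to look and compute and a shell command to move; the robot and the scene stay as the last step left them, time stands still between calls to the robot, and variables do not carry over. Pictures are saved under pics/ and viewed, at most 10 in all, crops included, and the job is handed in when it is done.

```bash
mkdir -p pics
cat > h.py <<'E'
import numpy as np, cv2
from workcell import bot, vision, workorder
from scipy.spatial.transform import Rotation as R
def ray(p,px,T=None):
    K=p["K"]; u=(px[0]-K[0,2])/K[0,0]; v=(px[1]-K[1,2])/K[1,1]
    if "rvec" in p:
        Rm=cv2.Rodrigues(np.array(p["rvec"],float))[0]; t=np.array(p["tvec"],float).ravel()
        return -Rm.T@t, Rm.T@np.array([u,v,1.])
    r=np.hypot(u,v); d=np.array([u/r*np.sin(r),v/r*np.sin(r),np.cos(r)]) if r>1e-9 else np.array([0,0,1.])
    M=T@np.array(p["tool_from_camera"]); return M[:3,3],M[:3,:3]@d
def tool():
    o=bot.get_obs(); T=np.eye(4); T[:3,:3]=R.from_quat(o["tool_rot"]).as_matrix(); T[:3,3]=o["eef_pos"]; return T
def at_z(p,px,z,T=None):
    c,d=ray(p,px,T); return c+d*(z-c[2])/d[2]
def by_depth(p,px):
    c,d=ray(p,px); z=p["z_map"][int(round(px[1])),int(round(px[0]))]; return c+d*z
def tri(rs):
    A=np.zeros((3,3));b=np.zeros(3)
    for c,d in rs:
        d=d/np.linalg.norm(d); P=np.eye(3)-np.outer(d,d);A+=P;b+=P@c
    x=np.linalg.solve(A,b); return x,[np.linalg.norm(np.cross(x-c,d/np.linalg.norm(d)))*1e3 for c,d in rs]
E
python3 - <<'E'
from h import *
np.set_printoptions(precision=3,suppress=True)
o=bot.get_obs(); print(o["clock"],o["eef_pos"],o["tool_rot"],tool()[:3,:3].tolist())
P={n:vision.camera(n) for n in("scene","top")}
for n,p in P.items():
    cv2.imwrite(f"pics/{n}0.png",p["image"])
    for q in("balance","left_pan","right_pan","rider_top","stamp_a_mid","bottle_mid","rubber_mid","pot","tape"):
        for d in vision.place_of(p,q)[:4]:
            print(n,q,np.round(d["position"]),round(d["score"],2),by_depth(p,d["position"]))
E
```

```text
0.0 [ 0.224 -0.446  0.23 ] [ 0.973  0.231 -0.    -0.001] [[0.893456114804998, 0.4491495249530898, -0.000935495575628393], [0.4491504985905278, -0.8934540685673857, 0.001912322218024187], [2.309628761082617e-05, -0.002128754283393892, -0.9999977339333137]]
scene balance [291. 258.] 0.73 [ 0.419 -0.014  0.018]
scene left_pan [252. 199.] 0.98 [0.43  0.153 0.121]
scene left_pan [291. 258.] 0.34 [ 0.42  -0.013  0.02 ]
scene left_pan [279. 197.] 0.26 [0.434 0.045 0.166]
scene right_pan [337. 241.] 0.96 [ 0.412 -0.169  0.149]
scene right_pan [183. 232.] 0.46 [0.273 0.283 0.023]
scene rider_top [281. 197.] 0.49 [0.438 0.042 0.168]
scene stamp_a_mid [191. 239.] 0.68 [0.26  0.211 0.04 ]
scene stamp_a_mid [403. 297.] 0.58 [ 0.492 -0.295  0.029]
scene stamp_a_mid [268. 189.] 0.5 [0.466 0.131 0.148]
scene bottle_mid [241. 183.] 0.63 [0.404 0.165 0.175]
scene rubber_mid [184. 232.] 0.68 [0.275 0.282 0.024]
scene rubber_mid [344. 242.] 0.58 [ 0.419 -0.181  0.149]
scene tape [183. 232.] 0.72 [0.274 0.282 0.023]
top balance [283. 203.] 0.63 [0.43  0.014 0.165]
top left_pan [225. 200.] 0.67 [0.44  0.16  0.121]
top right_pan [354. 204.] 0.94 [ 0.433 -0.162  0.139]
top right_pan [266. 201.] 0.54 [0.435 0.055 0.167]
top rider_top [268. 198.] 0.67 [0.443 0.05  0.165]
top stamp_a_mid [231. 186.] 0.66 [0.467 0.137 0.182]
top stamp_a_mid [207. 274.] 0.6 [0.25  0.22  0.025]
top stamp_a_mid [394. 188.] 0.55 [ 0.486 -0.285  0.047]
top bottle_mid [216. 208.] 0.59 [0.413 0.166 0.214]
top rubber_mid [215. 206.] 0.58 [0.416 0.171 0.215]
top rubber_mid [350. 204.] 0.56 [ 0.433 -0.152  0.137]
top rubber_mid [359. 207.] 0.49 [ 0.423 -0.172  0.152]
top pot [345. 163.] 0.57 [ 0.553 -0.151  0.049]
top pot [345. 185.] 0.4 [ 0.471 -0.13   0.198]
top tape [165. 254.] 0.91 [0.301 0.342 0.003]
```

Run:
```python
import cv2
s=cv2.imread("pics/scene0.png");t=cv2.imread("pics/top0.png")
cv2.imwrite("pics/scene1.png",cv2.resize(s[130:350,140:440],(800,587),interpolation=cv2.INTER_CUBIC))
cv2.imwrite("pics/top1.png",cv2.resize(t[110:320,140:420],(800,600),interpolation=cv2.INTER_CUBIC))
```

```text
(no output)
```

View pics/scene1.png

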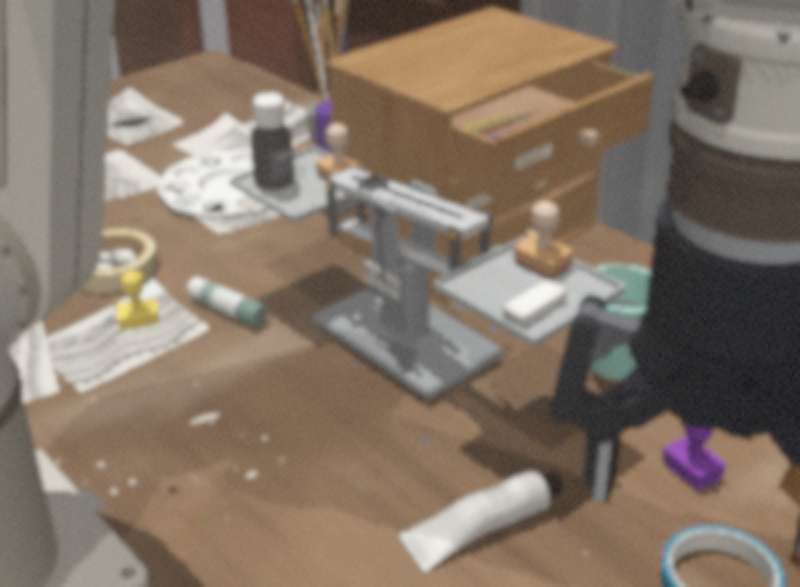

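View pics/top1.png

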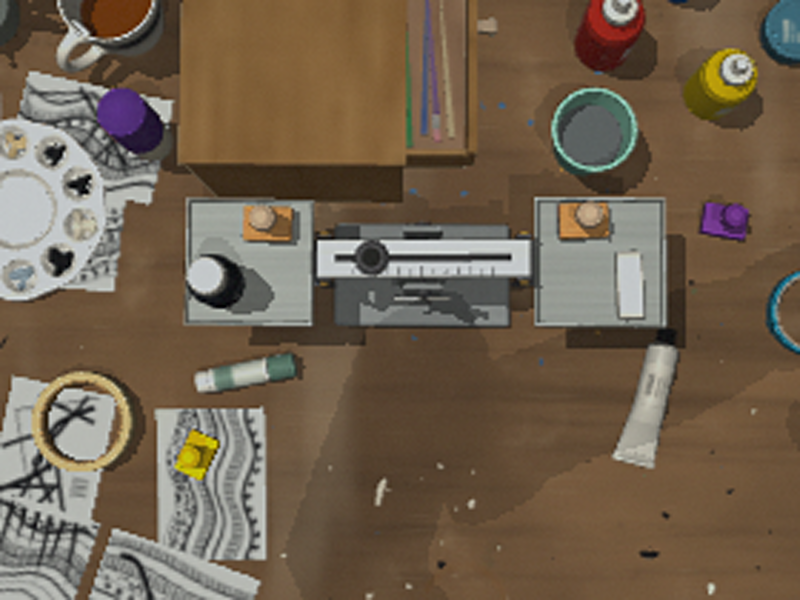

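The bottle, and so the stamp to move, is in the left pan. Its wooden stamp is at scene (266,186), which is scene crop (335,150) and top crop (265,220).

Things that could be taken for it:
- the same wooden stamp in the right (eraser) pan, at scene crop (545,240)
- yellow stamp at (138,300)
- purple stamp at (695,455)

I choose the wooden one in the left pan. The rider is on the left half of the beam, at top crop (372,257). The tilt is left pan low.

```bash
python3 -m creep '[[[0,0,-30],[0,0,0.155]],[[0,0,-40],[0,0,0.155]],[[0,0,-40],[0,0,0.155]],[[25,-50,0],[0,0,0]],[[25,-50,0],[0,0,0]],[[25,-50,0],[0,0,0]],[[25,-50,0],[0,0,0]],[[25,-50,0],[0,0,0]],[[25,-50,0],[0,0,0]],[[25,-50,0],[0,0,0]],[[25,-50,0],[0,0,0]],[[0,0,0],[0,0,0]]]' 50
python3 -m creep '[[[0,-50,0],[0,0,0]],[[0,-50,0],[0,0,0]],[[0,0,0],[0,0,0]]]'
python3 - <<'E'
from h import *
np.set_printoptions(precision=4,suppress=True)
T=tool(); print(T)
P={n:vision.camera(n) for n in("scene","top","wrist")}
cv2.imwrite("pics/w1.png",P["wrist"]["image"])
for q in("left_pan","right_pan","rider_top","stamp_a_mid","bottle_mid","rubber_mid"):
    for n,p in P.items():
        for d in vision.place_of(p,q)[:4]:
            c,v=ray(p,d["position"],T)
            z={"left_pan":.122,"right_pan":.138,"rider_top":.17,"stamp_a_mid":.152,"bottle_mid":.168,"rubber_mid":.144}[q]
            print(q,n,np.round(d["position"]),round(d["score"],2),c+v*(z-c[2])/v[2])
np.savez("w1.npz",T=T,**{n+k:p[k] for n,p in P.items() for k in p if k!="shot"})
p=P["top"]
for col in (200,210,220,230,240):
    print(col,[ (by_depth(p,(col,r))[[0,2]]*1000).round() for r in range(150,182,4)])
E
```

```text
clock: 2.5
eef_pos: [0.4253, -0.0434, 0.341]
tool_rot: [1.0, 0.004, -0.0, -0.0]
ft_force: [-0.4, -0.4, 0.0]
grip_width: 0.0498
grasp_force: 0.0
clock: 2.88
eef_pos: [0.425, 0.0228, 0.3415]
tool_rot: [1.0, 0.019, -0.0, -0.012]
ft_force: [0.4, -1.0, -0.1]
grip_width: 0.05
grasp_force: 0.0
[[ 0.9993  0.0375 -0.0012  0.425 ]
 [ 0.0376 -0.999   0.024   0.0228]
 [-0.0003 -0.024  -0.9997  0.3415]
 [ 0.      0.      0.      1.    ]]
left_pan scene [256. 197.] 0.96 [0.4434 0.1556 0.122 ]
left_pan top [226. 208.] 0.91 [0.4218 0.1576 0.122 ]
left_pan wrist [170. 169.] 0.84 [0.4341 0.1566 0.122 ]
right_pan scene [339. 239.] 0.97 [ 0.4339 -0.1545  0.138 ]
right_pan top [352. 204.] 0.97 [ 0.4331 -0.1565  0.138 ]
right_pan wrist [430. 184.] 0.7 [ 0.4344 -0.1507  0.138 ]
rider_top scene [280. 197.] 0.65 [0.432 0.04  0.17 ]
rider_top top [368. 248.] 0.69 [ 0.3233 -0.1895  0.17  ]
rider_top wrist [256. 176.] 0.57 [0.4385 0.0486 0.17  ]
stamp_a_mid scene [267. 183.] 0.71 [0.4856 0.1568 0.152 ]
stamp_a_mid scene [193. 240.] 0.69 [0.1856 0.0416 0.152 ]
stamp_a_mid scene [400. 295.] 0.69 [ 0.3628 -0.3596 
[... 978 characters left out ...]
  -2.])]
210 [array([546., 224.]), array([536., 226.]), array([527., 223.]), array([518., 224.]), array([509., 223.]), array([511., 156.]), array([528.,  -1.]), array([516.,   0.])]
220 [array([546., 223.]), array([536., 227.]), array([528., 222.]), array([518., 225.]), array([508., 226.]), array([511., 160.]), array([511., 102.]), array([510.,  39.])]
230 [array([546., 224.]), array([537., 221.]), array([527., 224.]), array([518., 222.]), array([509., 222.]), array([510., 165.]), array([511., 104.]), array([511.,  38.])]
240 [array([416., 793.]), array([413., 792.]), array([409., 791.]), array([405., 791.]), array([402., 791.]), array([398., 789.]), array([394., 791.]), array([391., 790.])]
```

```bash
python3 -m creep '[[[20,-45,0],[0,0,0]],[[20,-45,0],[0,0,0]],[[0,0,-10],[0,0,0]],[[0,0,0],[0,0,0]],[[0,0,0],[0,0,0]],[[0,0,0],[0,0,0]]]'
python3 - <<'E'
from h import *
np.set_printoptions(precision=4,suppress=True)
T=tool(); print(T)
w=vision.camera("wrist"); cv2.imwrite("pics/w2.png",w["image"])
o=np.load("w1.npz"); p={k:o["top"+k] for k in("K","rvec","tvec")}; s={k:o["scene"+k] for k in("K","rvec","tvec")}
d=vision.place_of(w,"stamp_a_mid"); print([(np.round(x["position"]),round(x["score"],2),at_z(w,x["position"],.152,T)) for x in d])
for i,x in enumerate(d[:2]):
    print(tri([ray(w,x["position"],T),ray(p,(232,188)),ray(s,(267,183))]), tri([ray(w,x["position"],T),ray(p,(232,188))]))
for q in("left_pan","bottle_mid","rider_top"): print(q,[(np.round(x["position"]),round(x["score"],2),at_z(w,x["position"],{"l":.122,"b":.168,"r":.17}[q[0]],T)) for x in vision.place_of(w,q)])
u,v=map(int,d[0]["position"]); cv2.imwrite("pics/w2c.png",cv2.resize(w["image"][max(0,v-150):v+150,max(0,u-200):u+200],None,fx=2,fy=2))
print(max(0,u-200),max(0,v-150))
E
```

```text
clock: 4.68
eef_pos: [0.4639, 0.065, 0.3546]
tool_rot: [0.998, 0.05, -0.002, -0.032]
ft_force: [-0.2, 0.4, 0.2]
grip_width: 0.05
grasp_force: 0.0
[[ 0.995   0.0997 -0.0073  0.4639]
 [ 0.1    -0.993   0.0634  0.065 ]
 [-0.0009 -0.0638 -0.998   0.3546]
 [ 0.      0.      0.      1.    ]]
[(array([189., 274.]), 0.95, array([0.3335, 0.1781, 0.152 ])), (array([225., 174.]), 0.67, array([0.4673, 0.1374, 0.152 ])), (array([503., 180.]), 0.65, array([ 0.5041, -0.1987,  0.152 ]))]
(array([0.4302, 0.1244, 0.2203]), [np.float64(51.94960445744072), np.float64(28.664113440416813), np.float64(44.562200319308225)]) (array([0.4437, 0.1177, 0.3324]), [np.float64(1.2995960337537455), np.float64(1.2995960337537213)])
(array([0.4685, 0.1363, 0.1628]), [np.float64(1.6335444256431075), np.float64(2.658078053481356), np.float64(1.2721773504690468)]) (array([0.4675, 0.1383, 0.1523]), [np.float64(0.9531872152111505), np.float64(0.9531872152111013)])
left_pan [(array([218., 192.]), 0.89, array([0.4362, 0.1509, 0.122 ]))]
bottle_mid [(array([183., 215.]), 0.95, array([0.4185, 0.1801, 0.168 ]))]
rider_top [(array([306., 212.]), 0.74, array([0.4395, 0.0437, 0.17  ]))]
0 124
```

View pics/w2c.png

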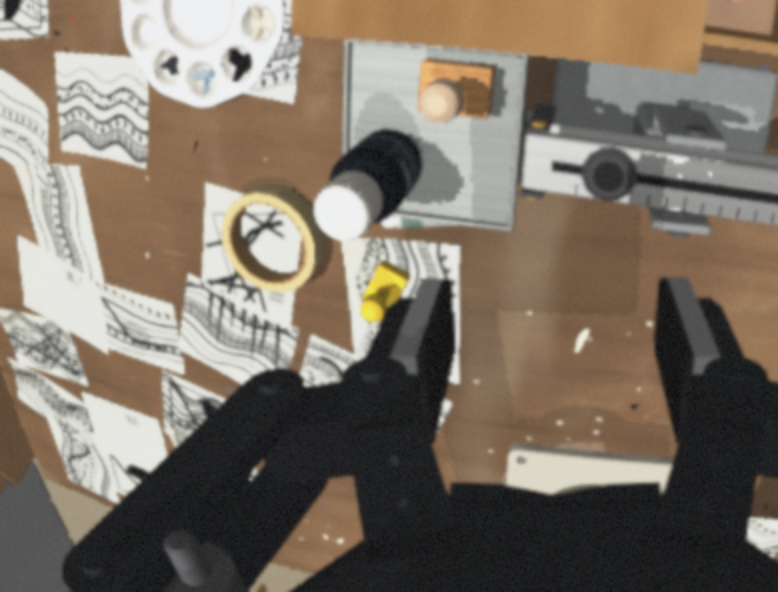

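The wooden stamp stands in the left pan at crop (440,95), which is image (220,172). The bottle is at (380,170), the rider at crop (608,175), and the yellow look-alike on the table at (385,290). The tool has picked up an unwanted tilt and yaw, so I'm checking the joints.

Run:
```python
from h import *
o=bot.get_obs(); print(np.round(o["joint_pos"],3),np.round(o["joint_vel"],3)); print(R.from_quat(o["tool_rot"]).as_euler("xyz"))
print(R.from_matrix(tool()[:3,:3].T@np.array([[1,0,0],[0,-1,0],[0,0,-1.]])).as_rotvec())
```

```text
[0.098 0.16  0.219 1.631 0.064 3.139] [ 0.003  0.002  0.001 -0.     0.001 -0.001]
[-3.07773622e+00  9.06160707e-04  1.00529689e-01]
[-0.06375708  0.00411482  0.10046658]
```

Joint 6 is at its end stop. I'll turn the tool half round the other way, which gives the same grasp and also keeps the camera on the side away from the chest.

```bash
python3 -m creep '[[[0,0,0],[-0.064,0,0]],[[0,0,0],[0,0,-0.18]],[[0,0,0],[0,0,-0.18]],[[0,0,0],[0,0,-0.18]],[[0,0,0],[0,0,-0.18]],[[0,0,0],[0,0,-0.18]],[[0,0,0],[0,0,-0.18]],[[0,0,0],[0,0,-0.18]],[[0,0,0],[0,0,-0.18]],[[0,0,0],[0,0,-0.18]],[[0,0,0],[0,0,-0.18]],[[0,0,0],[0,0,-0.18]]]'
python3 -m creep '[[[0,0,0],[0,0,-0.18]],[[0,0,0],[0,0,-0.18]],[[0,0,0],[0,0,-0.18]],[[0,0,0],[0,0,-0.18]],[[0,0,0],[0,0,-0.18]],[[0,0,0],[0,0,0]],[[0,0,0],[0,0,0]]]'
python3 - <<'E'
from h import *
o=bot.get_obs(); print(o["eef_pos"],np.round(o["joint_pos"],3),np.round(o["joint_vel"],3))
print(R.from_matrix(tool()[:3,:3].T@np.array([[-1,0,0],[0,1,0],[0,0,-1.]])).as_rotvec())
E
```

```text
clock: 6.42
eef_pos: [0.4655, 0.0553, 0.3545]
tool_rot: [0.498, 0.867, 0.003, -0.003]
ft_force: [-0.2, 0.1, -0.2]
grip_width: 0.0495
grasp_force: 0.0
clock: 7.3
eef_pos: [0.4655, 0.0553, 0.3544]
tool_rot: [0.075, 0.997, 0.004, -0.001]
ft_force: [-0.3, 0.5, -0.2]
grip_width: 0.0502
grasp_force: 0.0
[0.4654766  0.05530423 0.35444587] [0.113 0.161 0.221 1.633 0.008 0.263] [ 0.002 -0.    -0.     0.001  0.001 -0.009]
[ 0.00766718 -0.0026023  -0.15004924]
```

```bash
python3 -m creep '[[[0,0,0],[0.0077,-0.0026,-0.15]],[[0,27,0],[0,0,0]],[[0,27,0],[0,0,0]],[[0,27,0],[0,0,0]],[[0,0,40],[0,0,0]],[[0,0,40],[0,0,0]],[[0,0,20],[0,0,0]],[[0,0,0],[0,0,0]],[[0,0,0],[0,0,0]]]'
python3 - <<'E'
from h import *
np.set_printoptions(precision=4,suppress=True)
T=tool(); print(T)
w=vision.camera("wrist"); cv2.imwrite("pics/w3.png",w["image"])
for q in("stamp_a_mid","left_pan","bottle_mid","rider_top"): print(q,[(np.round(x["position"]),round(x["score"],2),at_z(w,x["position"],{"l":.122,"b":.168,"r":.17,"s":.152}[q[0]],T)) for x in vision.place_of(w,q)])
print(R.from_matrix(tool()[:3,:3].T@np.array([[-1,0,0],[0,1,0],[0,0,-1.]])).as_rotvec())
E
```

```text
clock: 8.43
eef_pos: [0.4659, 0.1365, 0.2556]
tool_rot: [-0.001, 1.0, 0.0, 0.001]
ft_force: [-0.3, -0.7, 0.2]
grip_width: 0.0499
grasp_force: 0.0
[[-1.     -0.0017  0.0017  0.4659]
 [-0.0017  1.      0.0004  0.1365]
 [-0.0017  0.0004 -1.      0.2556]
 [ 0.      0.      0.      1.    ]]
stamp_a_mid [(array([280., 216.]), 0.81, array([0.4703, 0.1393, 0.152 ])), (array([347.,   5.]), 0.56, array([0.3011, 0.1902, 0.152 ]))]
left_pan [(array([297., 172.]), 0.89, array([0.4397, 0.1545, 0.122 ]))]
bottle_mid [(array([335., 153.]), 0.83, array([0.4165, 0.1785, 0.168 ]))]
rider_top [(array([159., 181.]), 0.61, array([0.4362, 0.048 , 0.17  ]))]
[0.0005 0.0019 0.0022]
```

View pics/w3.png

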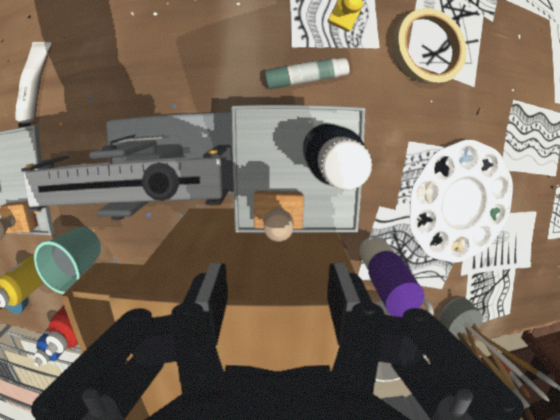

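The stamp is midway between the fingers, with its knob at (278,226). The bottle cap, at (344,162), is clear of the fingers. Going down to grip.

```bash
python3 -m creep '[[[1.5,1,25],[0,0,0]],[[0,0,25],[0,0,0]],[[0,0,25],[0,0,0]],[[0,0,15],[0,0,0]],[[0,0,10],[0,0,0]],[[0,0,5],[0,0,0]],[[0,0,0],[0,0,0]]]'
python3 -m creep '[[[0,0,0],[0,0,0]],[[0,0,0],[0,0,0]],[[0,0,0],[0,0,0]],[[0,0,0],[0,0,0]],[[0,0,0],[0,0,0]]]' 10
```

```text
clock: 9.55
eef_pos: [0.464, 0.1373, 0.1497]
tool_rot: [-0.001, 1.0, 0.0, 0.0]
ft_force: [-0.3, 0.3, 0.3]
grip_width: 0.0498
grasp_force: 0.0
clock: 10.18
eef_pos: [0.4643, 0.1373, 0.1502]
tool_rot: [-0.001, 1.0, 0.0, 0.001]
ft_force: [-0.2, -0.8, 5.6]
grip_width: 0.0202
grasp_force: 58.8
```

```bash
python3 -m creep '[[[0,0,-10],[0,0,0]],[[0,0,-20],[0,0,0]],[[0,0,-40],[0,0,0]],[[0,0,-40],[0,0,0]],[[0,0,-10],[0,0,0]],[[7,-35,0],[0,0,0]],[[7,-40,0],[0,0,0]],[[7,-40,0],[0,0,0]],[[7,-40,0],[0,0,0]],[[7,-40,0],[0,0,0]],[[7,-40,0],[0,0,0]],[[7,-40,0],[0,0,0]]]'
python3 -m creep '[[[0,0,0],[0,0,0]],[[0,0,0],[0,0,0]]]'
python3 - <<'E'
from h import *
np.set_printoptions(precision=4,suppress=True)
T=tool(); print(T)
w=vision.camera("wrist"); cv2.imwrite("pics/w4.png",w["image"])
for q in("stamp_a_mid","right_pan","rubber_mid","rider_top"): print(q,[(np.round(x["position"]),round(x["score"],2),at_z(w,x["position"],{"b":.168,"r":.139,"s":.169}[q[0]],T)) for x in vision.place_of(w,q)])
print(R.from_matrix(tool()[:3,:3].T@np.array([[-1,0,0],[0,1,0],[0,0,-1.]])).as_rotvec())
E
```

```text
clock: 11.68
eef_pos: [0.4145, -0.1388, 0.2684]
tool_rot: [-0.001, 1.0, 0.0, -0.001]
ft_force: [-0.5, -1.0, 0.0]
grip_width: 0.02
grasp_force: 58.7
clock: 11.92
eef_pos: [0.415, -0.1375, 0.2686]
tool_rot: [-0.001, 1.0, 0.001, -0.001]
ft_force: [0.3, 1.1, -0.7]
grip_width: 0.02
grasp_force: 58.8
[[-1.     -0.002  -0.0016  0.415 ]
 [-0.002   1.      0.0011 -0.1375]
 [ 0.0016  0.0011 -1.      0.2686]
 [ 0.      0.      0.      1.    ]]
stamp_a_mid [(array([529.,  80.]), 0.98, array([0.2869, 0.0922, 0.169 ])), (array([159., 239.]), 0.87, array([ 0.4388, -0.2373,  0.169 ])), (array([275., 288.]), 0.76, array([ 0.4838, -0.1383,  0.169 ]))]
right_pan [(array([264., 230.]), 0.87, array([ 0.4407, -0.1487,  0.139 ]))]
rubber_mid [(array([231., 210.]), 0.85, array([ 0.4219, -0.1774,  0.139 ]))]
rider_top [(array([475., 235.]), 0.8, array([0.4487, 0.0692, 0.139 ])), (array([276., 288.]), 0.64, array([ 0.5026, -0.1373,  0.139 ]))]
[ 0.0002 -0.      0.0043]
```

View pics/w4.png

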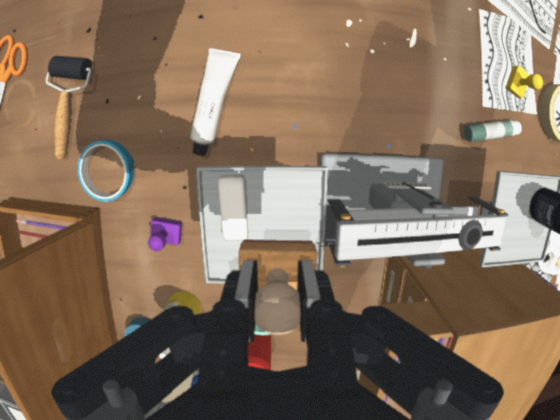

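The stamp is held upright at about (278,300), base edge at row 243. The eraser is at (233,208) and the rider at (471,235). I'm lowering it into the free place, gently at the end.

```bash
python3 -m creep '[[[0,1,30],[0,0,0]],[[0,0,30],[0,0,0]],[[0,0,20],[0,0,0]],[[0,0,8],[0,0,0]],[[0,0,4],[0,0,0]],[[0,0,4],[0,0,0]],[[0,0,4],[0,0,0]],[[0,0,4],[0,0,0]],[[0,0,0],[0,0,0]],[[0,0,0],[0,0,0]]]'
python3 - <<'E'
from h import *
np.set_printoptions(precision=4,suppress=True)
s=vision.camera("scene"); cv2.imwrite("pics/s5.png",cv2.resize(s["image"][170:290,230:390],(800,600),interpolation=cv2.INTER_CUBIC))
E
```

```text
clock: 13.42
eef_pos: [0.4156, -0.1369, 0.1657]
tool_rot: [-0.001, 1.0, -0.0, 0.0]
ft_force: [-0.7, -1.2, 0.8]
grip_width: 0.02
grasp_force: 58.9
```

View pics/s5.png

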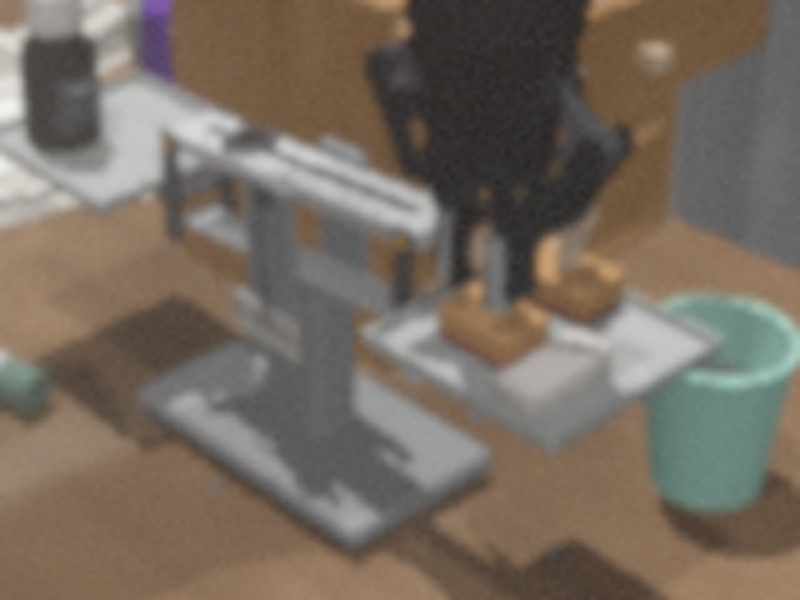

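The stamp is at or just above the pan floor at crop (492,320), clear of the eraser at (555,370) and of the other stamp at (578,285). I'll lower it slightly and release.

```bash
python3 -m creep '[[[0,0,2],[0,0,0]],[[0,0,2],[0,0,0]],[[0,0,0],[0,0,0]]]'
python3 -m creep '[[[0,0,0],[0,0,0]],[[0,0,0],[0,0,0]],[[0,0,0],[0,0,0]],[[0,0,0],[0,0,0]]]' 44
python3 -m creep '[[[0,0,-8],[0,0,0]],[[0,0,-20],[0,0,0]],[[0,0,-40],[0,0,0]],[[0,0,-30],[0,0,0]],[[0,15,0],[0,0,0]],[[0,40,0],[0,0,0]],[[0,40,0],[0,0,0]],[[-5,40,0],[0,0,0]],[[-5,35,0],[0,0,0]],[[-5,15,0],[0,0,0]],[[0,0,0],[0,0,0]],[[0,0,0],[0,0,0]]]' 0
python3 - <<'E'
from h import *
np.set_printoptions(precision=4,suppress=True)
T=tool(); print(T)
w=vision.camera("wrist"); cv2.imwrite("pics/w6.png",w["image"])
s=vision.camera("scene"); cv2.imwrite("pics/s6.png",cv2.resize(s["image"][170:290,230:390],(800,600),interpolation=cv2.INTER_CUBIC))
t=vision.camera("top")
for n,p in(("w",w),("s",s),("t",t)):
  for q in("stamp_a_mid","left_pan","right_pan","rider_top"): print(n,q,[(np.round(x["position"]),round(x["score"],2),at_z(p,x["position"],{"ri":.134,"st":.165,"ra":.17,"le":.122}["ra" if q=="rider_top" else q[:2]],T)) for x in vision.place_of(p,q)[:4]])
# beam tilt from top depth: sample pan floors
pts=lambda y,x:(lambda q:by_depth(t,q))(cv2.projectPoints(np.array([[x,y,.13]]),t["rvec"],t["tvec"],t["K"],None)[0].ravel())
for y in(.12,.15,-.19,-.12,-.2): print(y,[pts(y,x)[2].round(4) for x in(.385,.39,.395,.4)])
E
```

```text
clock: 13.85
eef_pos: [0.4155, -0.1368, 0.1613]
tool_rot: [-0.001, 1.0, 0.0, -0.0]
ft_force: [0.2, 0.1, 0.9]
grip_width: 0.02
grasp_force: 58.9
clock: 14.35
eef_pos: [0.4155, -0.1368, 0.1615]
tool_rot: [-0.001, 1.0, 0.0, 0.0]
ft_force: [-0.3, 0.2, -0.5]
grip_width: 0.0439
grasp_force: 0.0
clock: 15.85
eef_pos: [0.4297, 0.0476, 0.2592]
tool_rot: [-0.001, 1.0, -0.0, -0.0]
ft_force: [0.3, 0.1, -1.0]
grip_width: 0.0195
grasp_force: 58.8
[[-1.     -0.0018 -0.0008  0.4297]
 [-0.0018  1.     -0.0006  0.0476]
 [ 0.0008 -0.0006 -1.      0.2592]
 [ 0.      0.      0.      1.    ]]
w stamp_a_mid [(array([420.,  47.]), 0.85, array([0.295 , 0.1562, 0.165 ])), (array([140., 272.]), 0.63, array([ 0.4829, -0.0732,  0.165 ])), (array([ 47., 228.]), 0.46, array([ 0.4433, -0.1712,  0.165 ])), (array([243., 180.]), 0.41, array([0.4015, 0.0221, 0.165 ]))]
w left_pan [(array([393., 208.]), 0.64, array([0.4375, 0.1575, 0.122 ]))]
w right_pan [(array([ 79., 214.]), 0.66, array([ 0.4393, -0.1504,  0.134 ]))]
w rider_top []
s stamp_a_mid [(array([403., 294.]), 0.65, array([ 0.3538, -0.3683,  0.165 ])), (array
[... 568 characters left out ...]
pan [(array([343., 161.]), 0.5, array([ 0.5407, -0.1356,  0.134 ])), (array([367., 248.]), 0.27, array([ 0.3255, -0.1925,  0.134 ]))]
t rider_top [(array([345., 162.]), 0.28, array([ 0.5295, -0.134 ,  0.17  ])), (array([226., 241.]), 0.22, array([0.338, 0.15 , 0.17 ]))]
0.12 [np.float64(0.7168), np.float64(0.7184), np.float64(0.7166), np.float64(0.7138)]
0.15 [np.float64(0.7103), np.float64(0.7108), np.float64(0.7088), np.float64(0.7066)]
-0.19 [np.float64(0.1427), np.float64(0.1368), np.float64(0.1542), np.float64(0.1403)]
-0.12 [np.float64(0.1425), np.float64(0.135), np.float64(0.1378), np.float64(0.1395)]
-0.2 [np.float64(0.1427), np.float64(0.1368), np.float64(0.137), np.float64(0.1378)]
```

View pics/w6.png

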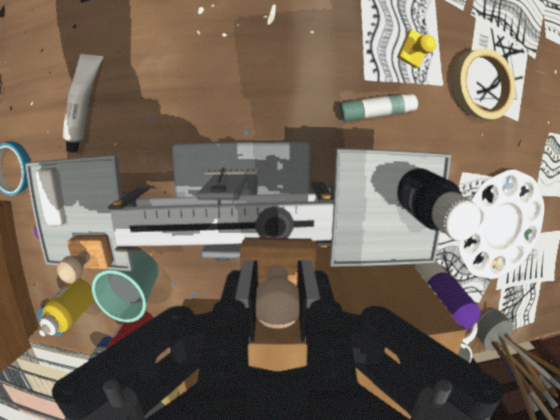

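My mistake: the closing value applied from the start of the retreat call, so the fingers took the stamp up again (it is in the gripper at (278,290), right pan without it at (85,210)). It is unharmed, so I'll set it back on the same spot.

```bash
python3 -m creep '[[[4,-35,0],[0,0,0]],[[5,-40,0],[0,0,0]],[[5,-40,0],[0,0,0]],[[0,-40,0],[0,0,0]],[[0,-29,0],[0,0,0]],[[0,0,25],[0,0,0]],[[0,0,30],[0,0,0]],[[0,0,25],[0,0,0]],[[0,0,8],[0,0,0]],[[0,0,4],[0,0,0]],[[0,0,4],[0,0,0]],[[0,0,0],[0,0,0]]]'
python3 -m creep '[[[0,0,2],[0,0,0]],[[0,0,0],[0,0,0]]]'
```

```text
clock: 18.1
eef_pos: [0.4171, -0.1359, 0.164]
tool_rot: [-0.001, 1.0, -0.0, 0.001]
ft_force: [0.4, 0.3, 1.1]
grip_width: 0.0201
grasp_force: 59.0
clock: 18.35
eef_pos: [0.4169, -0.1359, 0.1617]
tool_rot: [-0.001, 1.0, -0.0, 0.001]
ft_force: [-0.3, -0.5, 1.1]
grip_width: 0.0193
grasp_force: 59.0
```

```bash
python3 -m creep '[[[0,0,0],[0,0,0]],[[0,0,0],[0,0,0]],[[0,0,0],[0,0,0]],[[0,0,-8],[0,0,0]],[[0,0,-20],[0,0,0]],[[0,0,-40],[0,0,0]],[[0,0,-30],[0,0,0]],[[0,0,0],[0,0,0]]]' 44
python3 -m creep '[[[0,15,0],[0,0,0]],[[0,40,0],[0,0,0]],[[0,40,0],[0,0,0]],[[-5,40,0],[0,0,0]],[[-5,35,0],[0,0,0]],[[-5,-20,0],[0,0,0]],[[0,-20,0],[0,0,0]],[[0,0,0],[0,0,0]],[[0,0,0],[0,0,0]]]' 0
cat > look.py <<'E'
from h import *
import sys
np.set_printoptions(precision=4,suppress=True)
T=tool(); w=vision.camera("wrist"); s=vision.camera("scene"); t=vision.camera("top"); n=sys.argv[1]
print(bot.get_obs()["clock"],T[:3,3])
for k,p in(("w",w),("s",s),("t",t)):
  cv2.imwrite(f"pics/{k}{n}.png",p["image"])
  for q in("left_pan","right_pan","rider_top"): print(k,q,[(np.round(x["position"],1),round(x["score"],2),at_z(p,x["position"],{"ri":.13,"ra":.1705,"le":.13}["ra" if q=="rider_top" else q[:2]],T)) for x in vision.place_of(p,q)[:2]])
# pan floor heights (scene + top depth), beam slope
for k,p in(("s",s),("t",t)):
  H,W=p["z_map"].shape; u,v=np.meshgrid(np.arange(W),np.arange(H)); c,_=ray(p,(0,0))
  Rm=cv2.Rodrigues(np.array(p["rvec"],float))[0]; K=p["K"]
  D=np.stack([(u-K[0,2])/K[0,0],(v-K[1,2])/K[1,1],np.ones_like(u,float)],-1)@Rm
  X=c+D*p["z_map"][...,None]; X=X[p["z_map"]>0]
  def med(x0,x1,y0,y1,z0,z1):
    m=(X[:,0]>x0)&(X[:,0]<x1)&(X[:,1]>y0)&(X[:,1]<y1)&(X[:,2]>z0)&(X[:,2]<z1); return X[m]
  L=med(.385,.48,.108,.2,.11,.15); Rr=med(.385,.43,-.2,-.108,.11,.15)
  B=med(.42,.448,-.095,.1,.15,.19)
  f=np.polyfit(B[:,1],B[:,2],1) if len(B)>20 else None
  print(k,"pans z L,R",len(L),np.median(L[:,2]),len(Rr),np.median(Rr[:,2]),"beam fit slope",f,len(B))
E
python3 look.py 7
```

```text
clock: 19.35
eef_pos: [0.4182, -0.1364, 0.2625]
tool_rot: [-0.001, 1.0, -0.001, 0.003]
ft_force: [0.2, 0.5, 0.3]
grip_width: 0.0437
grasp_force: 0.0
clock: 20.48
eef_pos: [0.4305, -0.0051, 0.2587]
tool_rot: [-0.001, 1.0, 0.0, -0.001]
ft_force: [-0.1, -0.6, 0.4]
grip_width: 0.0003
grasp_force: 0.0
20.625 [ 0.4305 -0.0051  0.2587]
w left_pan [(array([440.5, 212. ]), 0.55, array([0.4388, 0.153 , 0.13  ]))]
w right_pan [(array([119.7, 215.3]), 0.87, array([ 0.4427, -0.1558,  0.13  ]))]
w rider_top [(array([343.1, 225.1]), 0.82, array([0.4365, 0.0465, 0.1705]))]
s left_pan [(array([256.3, 197. ]), 0.88, array([0.4364, 0.1431, 0.13  ])), (array([340.8, 241. ]), 0.22, array([ 0.4409, -0.1552,  0.13  ]))]
s right_pan [(array([338.8, 236.7]), 0.56, array([ 0.4507, -0.1405,  0.13  ]))]
s rider_top [(array([281.1, 195.1]), 0.53, array([0.4406, 0.0441, 0.1705]))]
t left_pan [(array([224.9, 201.1]), 0.78, array([0.4377, 0.1593, 0.13  ]))]
t right_pan [(array([353.1, 201.7]), 0.6, array([ 0.4387, -0.1603,  0.13  ]))]
t rider_top []
s pans z L,R 472 0.12149990878348957 426 0.1393928584349388 beam fit slope [-0.0789  0.1644] 485
t pans z L,R 1147 0.1219731419179344 400 0.13930512185729438 beam fit slope [-0.1083  0.1667] 80
```

View pics/w7.png

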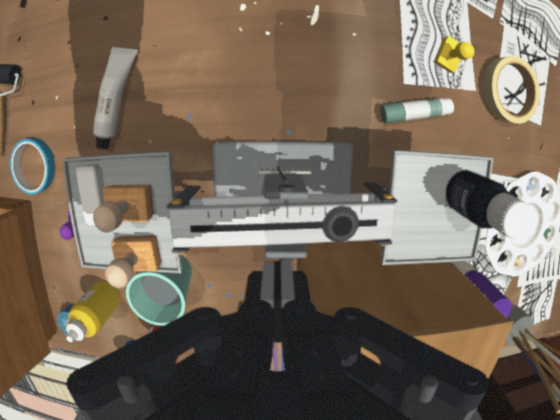

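Both stamps now stand upright in the eraser's pan, at (125,205) and (132,255). The rider is at (341,225) and the left pan is still low: floors at 121.7 and 139.3 mm. Next I move above the rider with the fingers closed.

```bash
python3 -m creep '[[[-6,20,0],[0,0,0]],[[0,30,0],[0,0,0]],[[0,1.5,20],[0,0,0]],[[0,0,30],[0,0,0]],[[0,0,22],[0,0,0]],[[0,0,0],[0,0,0]],[[0,0,0],[0,0,0]]]' 0
python3 - <<'E'
from h import *
np.set_printoptions(precision=4,suppress=True)
T=tool(); print(T[:3,3]); w=vision.camera("wrist")
print([(x["position"],x["score"],at_z(w,x["position"],.166,T)) for x in vision.place_of(w,"rider_top")])
M=np.linalg.inv(np.array(w["tool_from_camera"]))
print(w["K"])
a=M@[0,0,0,1];th=np.arctan2(np.hypot(a[0],a[1]),a[2]);r=np.hypot(a[0],a[1]);print("tip px",w["K"][0,2]+w["K"][0,0]*th*a[0]/r,w["K"][1,2]+w["K"][1,1]*th*a[1]/r)
cv2.imwrite("pics/w8.png",cv2.resize(w["image"][150:330,180:420],(800,600),interpolation=cv2.INTER_CUBIC))
E
```

```text
clock: 21.95
eef_pos: [0.4376, 0.0457, 0.1883]
tool_rot: [-0.001, 1.0, 0.0, 0.001]
ft_force: [0.1, -0.0, 0.0]
grip_width: -0.0002
grasp_force: 0.0
[0.4376 0.0457 0.1883]
[([275.0, 256.9], 0.6, array([0.4385, 0.0452, 0.166 ]))]
[[325.1923   0.     277.0863]
 [  0.     325.1923 212.7542]
 [  0.       0.       1.    ]]
tip px 275.82888883165344 274.9049710563234
```

View pics/w8.png

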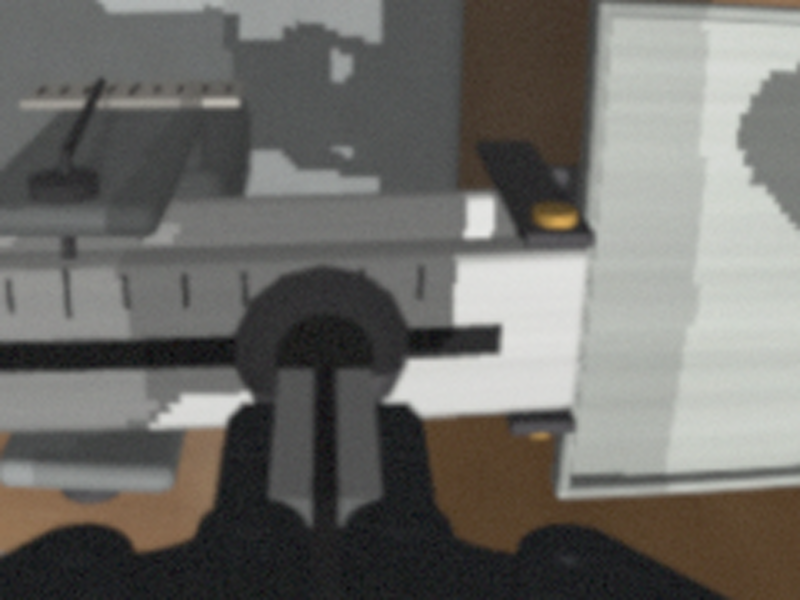

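The closed tips are right above the rider's button, crop (323,345). Descending in small steps, reading the force.

```bash
python3 -m creep '[[[-0.5,-0.5,14],[0,0,0]],[[0,0,5],[0,0,0]],[[0,0,1],[0,0,0]],[[0,0,1],[0,0,0]],[[0,0,0],[0,0,0]],[[0,0,0],[0,0,0]]]'
python3 -m creep '[[[0,0,1],[0,0,0]],[[0,0,0],[0,0,0]]]'
```

```text
clock: 22.8
eef_pos: [0.4374, 0.0452, 0.1667]
tool_rot: [-0.001, 1.0, -0.0, 0.0]
ft_force: [-1.8, 0.5, 3.5]
grip_width: 0.0002
grasp_force: 1.5
clock: 23.05
eef_pos: [0.4375, 0.0454, 0.1664]
tool_rot: [-0.001, 1.0, 0.0, 0.0]
ft_force: [-4.2, -0.0, 8.5]
grip_width: 0.0002
grasp_force: 4.3
```

```bash
python3 -m creep '[[[0,0,-0.5],[0,0,0]],[[0,-3,-0.3],[0,0,0]],[[0,-3,-0.3],[0,0,0]],[[0,-3,-0.3],[0,0,0]],[[0,0,0],[0,0,0]]]'
```

```text
clock: 23.68
eef_pos: [0.4375, 0.0364, 0.1675]
tool_rot: [-0.001, 1.0, 0.0, 0.0]
ft_force: [-3.1, 0.6, 6.6]
grip_width: -0.0001
grasp_force: 3.4
```

```bash
python3 -m creep '[[[0,-3,-0.3],[0,0,0]],[[0,-3,-0.3],[0,0,0]],[[0,-3,-0.3],[0,0,0]],[[0,-3,-0.3],[0,0,0]],[[0,-3,-0.3],[0,0,0]],[[0,0,0],[0,0,0]]]'
python3 -m creep '[[[0,-3,-0.3],[0,0,0]],[[0,-3,-0.3],[0,0,0]],[[0,-3,-0.3],[0,0,0]],[[0,0,0],[0,0,0]]]'
python3 -m creep '[[[0,0,-10],[0,0,0]],[[0,0,-40],[0,0,0]],[[0,-20,-30],[0,0,0]],[[0,0,0],[0,0,0]],[[0,0,0],[0,0,0]],[[0,0,0],[0,0,0]],[[0,0,0],[0,0,0]],[[0,0,0],[0,0,0]],[[0,0,0],[0,0,0]],[[0,0,0],[0,0,0]]]'
python3 look.py 9
```

```text
clock: 24.42
eef_pos: [0.4375, 0.0214, 0.169]
tool_rot: [-0.001, 1.0, 0.0, 0.0]
ft_force: [-3.6, -0.1, 6.9]
grip_width: 0.0003
grasp_force: 3.5
clock: 24.92
eef_pos: [0.4375, 0.0123, 0.1699]
tool_rot: [-0.001, 1.0, 0.0, 0.0]
ft_force: [-3.2, 1.2, 6.6]
grip_width: -0.0
grasp_force: 3.5
clock: 26.18
eef_pos: [0.4377, -0.0077, 0.2493]
tool_rot: [-0.001, 1.0, -0.0, 0.0]
ft_force: [-0.8, -0.8, 0.3]
grip_width: -0.0003
grasp_force: 0.0
26.325 [ 0.4377 -0.0077  0.2493]
w left_pan [(array([453.1, 206.3]), 0.84, array([0.4375, 0.1581, 0.13  ]))]
w right_pan [(array([121.2, 210.7]), 0.83, array([ 0.4424, -0.151 ,  0.13  ]))]
w rider_top [(array([116.6, 209.7]), 0.18, array([ 0.4285, -0.1329,  0.1705]))]
s left_pan [(array([253.2, 193.8]), 0.58, array([0.4421, 0.1643, 0.13  ])), (array([292.1, 257.5]), 0.26, array([ 0.3202, -0.1283,  0.13  ]))]
s right_pan [(array([336.5, 241.5]), 0.82, array([ 0.4325, -0.1502,  0.13  ]))]
s rider_top [(array([287. , 201.9]), 0.46, array([0.4271, 0.0068, 0.1705]))]
t left_pan [(array([359.8, 209.1]), 0.7, array([ 0.4203, -0.1768,  0.13  ])), (array([225.2, 205.4]), 0.57, array([0.4269, 0.1583, 0.13  ]))]
t right_pan [(array([354.2, 205.1]), 0.76, array([ 0.4302, -0.1629,  0.13  ]))]
t rider_top [(array([167.4, 254.6]), 0.54, array([0.3041, 0.2886, 0.1705]))]
s pans z L,R 441 0.1264975882125952 524 0.13715829482747577 beam fit slope [-0.0267  0.164 ] 533
t pans z L,R 1150 0.1269482020358017 507 0.13552493382877406 beam fit slope [-0.0192  0.164 ] 114
```

The rider follows (it's now near +12 mm) and the beam floats at about +0.05 rad. I'll take a second, better averaged tilt reading, and find the rider.

```bash
cat > tilt.py <<'E'
from h import *
np.set_printoptions(precision=4,suppress=True)
T=tool(); print(bot.get_obs()["clock"],T[:3,3])
def pans(p):
  H,W=p["z_map"].shape; u,v=np.meshgrid(np.arange(W),np.arange(H)); c,_=ray(p,(0,0))
  Rm=cv2.Rodrigues(np.array(p["rvec"],float))[0]; K=p["K"]
  D=np.stack([(u-K[0,2])/K[0,0],(v-K[1,2])/K[1,1],np.ones_like(u,float)],-1)@Rm
  X=(c+D*p["z_map"][...,None])[p["z_map"]>0]
  def f(x0,x1,y0,y1):
    z=X[(X[:,0]>x0)&(X[:,0]<x1)&(X[:,1]>y0)&(X[:,1]<y1)&(X[:,2]>.112)&(X[:,2]<.15),2]
    m=np.median(z); return z[abs(z-m)<.004].mean()
  return f(.388,.48,.108,.15),f(.385,.402,-.2,-.105)
for n in("scene","top"):
  a=np.array([pans(vision.camera(n)) for _ in range(4)]); m=a.mean(0); print(n,m,"tilt",(m[1]-m[0])/.17, (a[:,1]-a[:,0])/.17)
for i in range(2):
  w=vision.camera("wrist"); print([(np.round(x["position"],1),round(x["score"],2),at_z(w,x["position"],.1705,T)) for x in vision.place_of(w,"rider_top")[:2]])
cv2.imwrite("pics/wt.png",w["image"])
E
python3 tilt.py
```

```text
26.775 [ 0.4377 -0.0078  0.2493]
scene [0.1261 0.1329] tilt 0.0394800373395815 [0.0394 0.0393 0.0398 0.0394]
top [0.1269 0.1341] tilt 0.042072403051473264 [0.0438 0.0419 0.0417 0.0409]
[(array([306.1, 222.8]), 0.86, array([0.4385, 0.014 , 0.1705]))]
[(array([304.2, 221.9]), 0.75, array([0.4378, 0.0126, 0.1705]))]
```

```bash
python3 -m creep '[[[0,10,20],[0,0,0]],[[0,10,30],[0,0,0]],[[0,0,22],[0,0,0]],[[0,0,4],[0,0,0]],[[0,0,1.5],[0,0,0]],[[0,0,1.5],[0,0,0]],[[0,0,0],[0,0,0]],[[0,0,0],[0,0,0]]]'
```

```text
clock: 28.38
eef_pos: [0.438, 0.0122, 0.1708]
tool_rot: [-0.001, 1.0, 0.0, 0.001]
ft_force: [-0.4, -0.3, -0.3]
grip_width: -0.0001
grasp_force: 0.0
```

```bash
python3 -m creep '[[[0,0,0.7],[0,0,0]],[[0,0,0.5],[0,0,0]],[[0,0,0],[0,0,0]],[[0,0,0],[0,0,0]]]'
```

```text
clock: 28.88
eef_pos: [0.438, 0.0127, 0.1699]
tool_rot: [-0.001, 1.0, 0.001, 0.001]
ft_force: [-1.8, 1.5, 5.3]
grip_width: -0.0001
grasp_force: 2.6
```

```bash
python3 -m creep '[[[0,-1.3,-0.13],[0,0,0]],[[0,-1.3,-0.13],[0,0,0]],[[0,-1.3,-0.13],[0,0,0]],[[0,-1.3,-0.13],[0,0,0]],[[0,0,0],[0,0,0]]]'
python3 -m creep '[[[0,0,-10],[0,0,0]],[[0,0,-40],[0,0,0]],[[0,-20,-30],[0,0,0]],[[0,0,0],[0,0,0]],[[0,0,0],[0,0,0]],[[0,0,0],[0,0,0]],[[0,0,0],[0,0,0]],[[0,0,0],[0,0,0]],[[0,0,0],[0,0,0]],[[0,0,0],[0,0,0]],[[0,0,0],[0,0,0]],[[0,0,0],[0,0,0]]]'
python3 tilt.py
```

```text
clock: 29.5
eef_pos: [0.438, 0.0072, 0.1704]
tool_rot: [-0.001, 1.0, 0.0, 0.001]
ft_force: [-2.6, 0.0, 5.5]
grip_width: -0.0002
grasp_force: 2.8
clock: 31.0
eef_pos: [0.4377, -0.013, 0.2496]
tool_rot: [-0.001, 1.0, 0.0, 0.0]
ft_force: [-0.0, -0.2, 0.5]
grip_width: -0.0
grasp_force: 0.0
31.0 [ 0.4377 -0.013   0.2496]
scene [0.1292 0.1299] tilt 0.004540738652342005 [0.0049 0.0037 0.0052 0.0044]
top [0.13   0.1315] tilt 0.008769005600981254 [0.0066 0.0086 0.0103 0.0095]
[(array([305.3, 221.7]), 0.74, array([0.4378, 0.0082, 0.1705]))]
[(array([303.5, 221.2]), 0.94, array([0.4374, 0.0069, 0.1705])), (array([118.7,  88.3]), 0.36, array([ 0.336 , -0.1275,  0.1705]))]
```

The beam is level to about 0.006 rad. I'll move clear, then confirm that it stays so and that everything stands.

```bash
python3 -m creep '[[[0,0,-40],[0,0,0]],[[20,0,-40],[0,0,0]],[[40,0,0],[0,0,0]],[[40,0,0],[0,0,0]],[[20,0,0],[0,0,0]],[[0,0,0],[0,0,0]],[[0,0,0],[0,0,0]],[[0,0,0],[0,0,0]]]'
python3 tilt.py
python3 - <<'E'
from h import *
s=vision.camera("scene")["image"][160:290,220:400]; w=vision.camera("wrist")["image"]
a=cv2.resize(s,(400,289)); b=cv2.resize(w,(400,300)); cv2.imwrite("pics/f.png",np.hstack([a,b[:289]]))
E
```

```text
clock: 32.6
eef_pos: [0.3185, -0.0133, 0.3294]
tool_rot: [-0.001, 1.0, 0.0, -0.0]
ft_force: [0.0, 0.4, -0.4]
grip_width: 0.0004
grasp_force: 0.0
32.6 [ 0.3185 -0.0133  0.3294]
scene [0.1292 0.13  ] tilt 0.004750904313707511 [0.0052 0.005  0.0044 0.0043]
top [0.13   0.1324] tilt 0.013769716059320085 [0.0164 0.0133 0.0127 0.0126]
[]
[]
```

View pics/f.png

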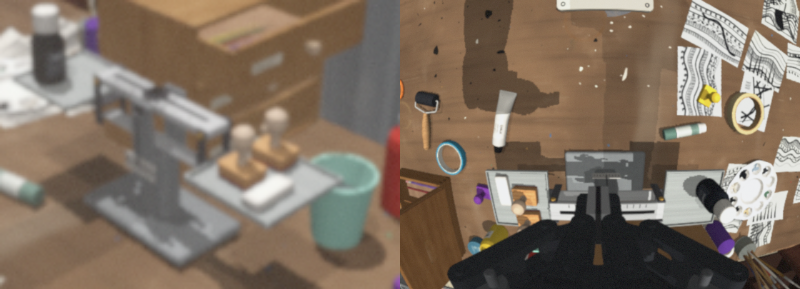

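The left picture shows both stamps upright in the eraser's pan, at (243,155) and (280,140). The bottle is alone in the left pan, the beam is level, the bystanders are in place, and the robot is clear. The tilt estimate is about 0.005 rad and steady, so I'm handing in.

```bash
python3 -c "
from workcell import workorder
print(workorder.job_done())"
```

```text
the job is handed in; nothing more can be done
None
```

I handed the job in: the stamp stands upright in the eraser's pan and the beam rests level by itself at about 0.005 rad, using about 33 s and at most 8.5 N read while pressing the rider; I also accidentally picked the stamp up again once after placing it and set it back on the same spot.

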